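# Put the solder-paste pots away in their caddy

### The arm

A 6-joint arm with a two-finger parallel gripper is mounted at the origin on the work surface. World frame = base frame: x ahead of the robot, y to its left, z up, the work surface at z = 0. Lengths are in mm, angles in rad, forces in N, time in s.
With the tool pointing down it reaches from about 375 to 925 mm from the base axis. Payload 5.7 kg.
Tool frame: the origin (TCP) lies midway between the tips of the shut fingers; the grasp point (between the pads) lies 19 mm behind it; x points along the fingers, y is the direction in which the jaws open and shut, and the axes are right-handed (so a half turn about x gives the same grasp; the last joint's range is limited). The gripper opens to 85 mm and grips with 20 to 120 N. Pads are 22 mm wide; open, the fingers measure 114 mm over their backs; the gripper's body (76 mm by 85 mm) begins 54 mm behind the grasp point. The pads swing forward as they close: fully open they stand 13 mm farther back than shut.
Start: joints at [1.127, 0.359, 1.51, -0, 1.272, -0.115], TCP at [193.736, 567.829, 231.267] pointing down, gripper open.
Joint ranges: [-2.97, 2.97], [-1.01, 2.36], [0.21, 2.38], [-0.96, 4.11], [0.2, 2.71], [-2.98, 2.98]. Speed limits (rad/s): [2.39, 2.39, 3.14, 3.14, 3.14, 3.14].

### API

Orientations are given as a unit quaternion [x, y, z, w].
In Python, from plant import ctrl gives the robot as it stands.
- The arm moves only by the tool play_rows, never from a script. Its argument "commands" is one flat list of numbers, 5 for each row, row after row: the shift along the tool's x, y, z in m, then the turn about the tool's x in degrees, then the opening in per cent of the stroke, from 0 (shut) to 100 (fully open). In form: [tx, ty, tz, twist, fingers, tx, ty, tz, twist, fingers, ...]. A call has 1 to 12 rows; each row is the pose to reach, as a shift and turn from the pose measured when the call began, along the tool's axes at that moment; what a row does not reach only later rows make up. A row lasts 1/10 s, in which the tool goes at most 50 mm and 8.59 degrees, less where a joint would pass 70% of its speed; a pose out of reach is approached as far as the arm can. A call with a gripper value outside its range is refused whole. The fingers move at their own pace and stop on an object; "grip_force" is the grip in N (left out, the last holds). Time passes only in rows, so rows that repeat a pose let the fingers close. It gives the time, the measured TCP pose, the force and the opening at its end, in the units of the state.
- ctrl.sense(): the state, without advancing time (a new reading comes with each control period).
- ctrl.capture(name): name is "side" or "top" or "wrist"; returns a dict with "img" (480x640x3 uint8, red, green, blue), "vertical_fov" (degrees; the focal length in pixels is half the picture's height over the tangent of half this angle, whatever the lens; pixels are square), "cx", "cy" (the principal point, pixels), "extrinsics" (4x4, takes a point from world to camera coordinates). Camera axes: x right, y down, z forward; pixel columns grow to the right and rows downward; lengths in mm; the calibration is good to about 2 mm. The wrist camera is an equidistant fisheye: a pixel r from the principal point sees the ray r / f radians off the axis. A picture is of the moment at which its call begins. There is no depth.
- ctrl.finish_job(): hands the job in, once; it reports no verdict.
Trained networks look in the newest picture that a camera, given by its name, has taken for a name from the list of things; names that differ only in an ending like _2 or _b are one class to them, and where a whole thing is asked for, a point or a joint stands for the part that bears it (a point fixed in the world has none). Each returns a list of dicts, best first, with "confidence" (0 to 1); they miss things now and then, are a little off and sometimes report something else, mostly with a low value. They report only what shows in the picture. A call takes as long as a camera call. They do not tell look-alikes from the thing itself.
- ctrl.trace(camera, target): "pixels" (480x640 bool, what is visible of it) and "rect" ([left, top, right, bottom] in pixels, round what is visible of it).
The state is a dict: "time_s": time; "qpos": joint angles; "joint_vel": joint speeds; "effort": joint torques, N m; "tcp_pos": TCP position; "eef_rot": TCP orientation; "ft_force": force on the tool from outside, world axes, zero at the start; "torque": the same for the moment, N m; "width": finger opening in mm.
Only numpy, scipy, OpenCV 4.12 (cv2) and the standard library are available. Lean on these libraries where they do the work, as an engineer would, in place of code of your own. Each camera call takes 0.05 s, during which the arm holds its last target.

### The job

Put the three white-footed paste pots away in the wooden caddy, each standing upright on the floor of the bay whose colour matches its lid; set them down, do not drop them. The blue-lidded pot is caught under the lips at the low end of the sloping slide: push or draw it back up the slide until its foot is clear of the lips, then lift it out. Leave the two black-footed pots where they stand.

Things in the scene. Friction and masses are not known exactly. Their poses are not given: they have to be found in the camera images.
- pot_red: Paste pot with red lid and WHITE foot, loose on the bench, to be put away. All five pots are alike in shape: round foot 46 mm diameter x 8 mm high, white body 28 mm diameter up to 36 mm, lid 34 mm diameter from 36 mm to the flat top at 60 mm. About 120 g, the weight is low in the foot. Origin: centre of the underside; z up through the lid. Grip it by the lid.
- pot_yellow: Paste pot with yellow lid and WHITE foot, same shape, loose on the bench, to be put away. Origin: centre of the underside, z up through the lid.
- pot_blue: Paste pot, blue lid, WHITE foot, same shape. At the slide's low end, leaning with it by 0.2 rad; foot under the lips, body between them, lid above them. Origin: centre of the underside, z through the lid, square to the slope. Moved 80 mm or more up the slide it is clear of the lips and lifts straight out; friction holds it there. Gripped, it may ride 2 to 3 mm off the floor.
- stale_red: Look-alike: paste pot with red lid and BLACK foot, same shape; stays where it is.
- stale_yellow: Look-alike: paste pot with yellow lid and BLACK foot, same shape; stays where it is.
- caddy: Fixed plywood caddy, 202 mm (its x) by 70 mm (its y), walls 4 mm thick and 20 mm high; two cross walls divide it into three square bays of 62 mm inside, whose centres are at x = -66, 0, +66 mm. Origin: centre of the underside.
- pad_red: Red floor pad, 58 mm square and 3 mm thick, fixed in the middle of one bay: the place of the red pot. Origin: centre of its underside (4 mm above the bench), so its upper face is 7 mm above the bench. Which bay has which colour changes.
- pad_yellow: Yellow floor pad, same size, fixed in another bay: the place of the yellow pot. Origin: centre of its underside.
- pad_blue: Blue floor pad, same size, fixed in the remaining bay: the place of the blue pot. Origin: centre of its underside.
- slide: Fixed aluminium chute 200 mm long (its x), 62 mm wide over walls; origin under its centre on the bench, axes level. Its floor rises 0.2 rad towards +x, 34 mm above the origin there. Channel 50 mm wide. Along the floor from that point: end stop at -94 mm; two grey lips from -100 to -15 mm, 14 to 18 mm above the floor, slot of 34 mm between; beyond, up to +100 mm, open above.
There are look-alikes about, which are no part of the job. What is meant by the pad_blue is not purple, and is the larger of those in its own colour.

How it is judged:
By the outcome, as a careful person would: the job done as asked, in the order asked, and still so for the second after the job is handed in, with the robot touching nothing.
It also fails if it takes over 90 s, if anything falls off the work surface, if the arm or the gripper's body presses on something with over 40 N, if the wrist force passes 120 N, or if a joint passes its speed limit or range.

## Working session

There is one attempt and no reset: what is moved stays moved. The work goes in short steps, Python scripts to look and compute and a tool call to move; the robot and the scene stay as the last step left them, time stands still between calls to the robot, and variables do not carry over. Pictures are saved under pics/ and viewed, and the job is handed in when it is done.

Besides the shell and the picture viewer there is one more tool, called after "Request:" as a command line: name --argument value ..., lists and objects as JSON in quotes. play_rows: Moves the arm, as the interface text tells. Its arguments: {"type":"object","properties":{"commands":{"type":"array"},"grip_force":{"type":"number"}},"required":["commands"]}

```bash
ls; mkdir -p pics
python3 - <<'E'
from plant import ctrl
import cv2
s=ctrl.sense(); print(s)
for n in ["side","top","wrist"]:
    c=ctrl.capture(n); cv2.imwrite(f"pics/{n}0.png",c["img"][:,:,::-1]); print(n,c["vertical_fov"],c["cx"],c["cy"],c["extrinsics"])
    for t in ["pot_red","pot_yellow","pot_blue","pad_red","pad_yellow","pad_blue","caddy","slide"]:
        print(t,[(round(d["confidence"],2),d["rect"]) for d in ctrl.trace(n,t)])
E
```

```text
pics
{'time_s': 0.0, 'qpos': array([ 1.12689233e+00,  3.59541642e-01,  1.51141400e+00, -9.12384232e-06,
        1.27249437e+00, -1.15083397e-01]), 'joint_vel': array([-0.00199943, -0.00014713, -0.00018088, -0.00136965,  0.00189186,
        0.001246  ]), 'effort': array([ 2.40773094e-03, -5.27613258e+01, -2.78627300e+01,  2.92078985e-04,
        1.30410251e-02, -1.37502570e-05]), 'tcp_pos': array([193.46861946, 567.24728854, 230.43877938]), 'eef_rot': array([ 0.11509957,  0.69774953, -0.11636365,  0.69739314]), 'ft_force': array([-0.06435897, -0.14379611, -0.01307848]), 'torque': array([ 0.002613  , -0.01852892, -0.02308526]), 'width': 85.45631637255399}
side 53.504904215819366 321.7329898466112 241.96515918534828 [[ 9.42185862e-01 -3.34728449e-01 -1.55777822e-02 -4.86897158e+02]
 [-2.13830373e-01 -5.64791241e-01 -7.97049199e-01  1.75654119e+02]
 [ 2.57996847e-01  7.54299490e-01 -6.03713431e-01  6.50511157e+02]
 [ 0.00000000e+00  0.00000000e+00  0.00000000e+00  1.00000000e+00]]
pot_red [(0.65, [374.6, 265.9, 405.9, 310.6])]
pot_yellow [(0.77, [296.7, 291.6, 325.7, 341.9]), (0.68, [253
[... 1035 characters left out ...]
blue [(0.73, [247.2, 191.4, 266.4, 208.2]), (0.71, [178.6, 214.6, 215.0, 247.1]), (0.67, [96.0, 225.1, 138.1, 266.5])]
caddy [(0.71, [170.4, 168.3, 224.3, 285.1])]
slide [(0.55, [447.9, 178.0, 501.9, 295.9])]
wrist 65.70646984690485 320.62639619043375 244.79814272947726 [[ 3.23179719e-01  9.46337133e-01 -9.48406507e-04 -5.99404558e+02]
 [ 9.07158661e-01 -3.09514348e-01  2.85068468e-01 -3.73032563e+01]
 [ 2.69477331e-01 -9.29887027e-02 -9.58506687e-01  3.80244609e+02]
 [ 0.00000000e+00  0.00000000e+00  0.00000000e+00  1.00000000e+00]]
pot_red []
pot_yellow []
pot_blue []
pad_red []
pad_yellow []
pad_blue []
caddy [(0.62, [161.8, 447.9, 170.8, 464.3])]
slide [(0.73, [1.3, 448.1, 17.6, 462.4])]
```

View pics/side0.png

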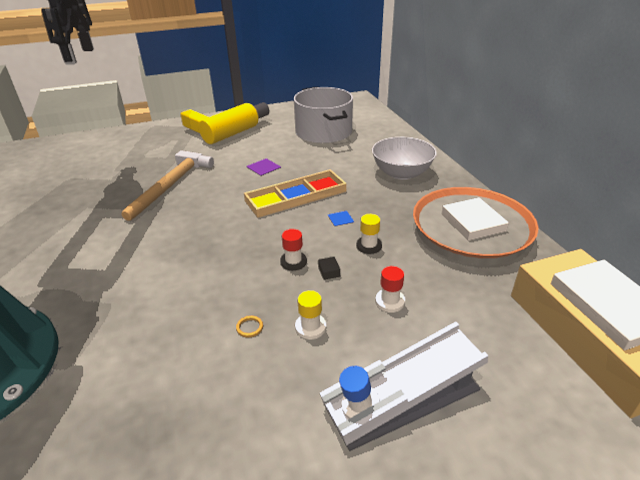

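View pics/top0.png

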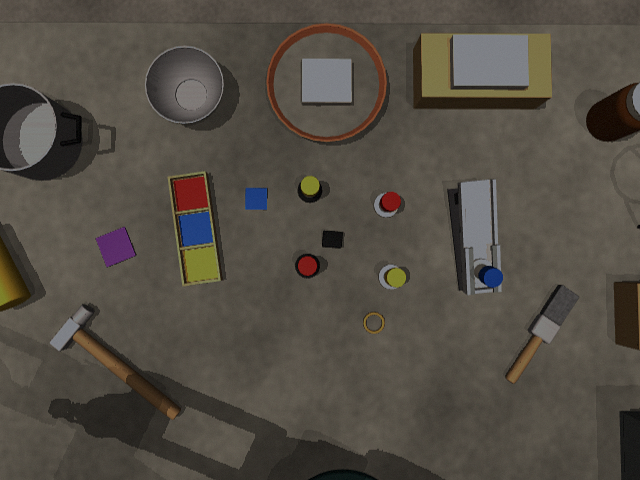

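The white-footed targets in the top picture are red (389,203), yellow (395,277) and blue (490,277). The black-footed ones, yellow (310,188) and red (307,266), stay where they are. There are two blue patches besides the purple one (115,247): a small loose square at (256,198) and the larger one in the caddy's middle bay at (196,230). The larger one is pad_blue. I'll enlarge those areas and measure.

```bash
cat > h.py <<'E'
from plant import ctrl
import numpy as np, cv2
from scipy.optimize import least_squares
from scipy.spatial.transform import Rotation as R
def cam(c):
    f=240/np.tan(np.radians(c["vertical_fov"])/2); return f,c["cx"],c["cy"],np.array(c["extrinsics"])
def proj(P,c):
    f,cx,cy,E=cam(c); q=np.atleast_2d(P)@E[:3,:3].T+E[:3,3]
    return np.c_[cx+f*q[:,0]/q[:,2],cy+f*q[:,1]/q[:,2]]
def ray(uv,z,c):
    f,cx,cy,E=cam(c); d=E[:3,:3].T@np.array([(uv[0]-cx)/f,(uv[1]-cy)/f,1]); o=-E[:3,:3].T@E[:3,3]
    return (o+d*(z-o[2])/d[2])
def cmask(img,col):
    h=cv2.cvtColor(img,cv2.COLOR_RGB2HSV).astype(int); H,S,V=h[...,0],h[...,1],h[...,2]
    g={"red":(H<8)|(H>172),"yellow":(H>22)&(H<36),"blue":(H>100)&(H<122)}[col]
    return g&(S>140)&(V>50)
def blob(m,uv,r=25):
    n,l,s,ce=cv2.connectedComponentsWithStats(m.astype(np.uint8))
    k=1+np.argmin([np.hypot(*(ce[i]-uv))+(1e3 if s[i][4]<40 else 0) for i in range(1,n)])
    return ce[k],s[k]
a=np.linspace(0,2*np.pi,40,endpoint=False)
def lid(p,ax=np.array([0,0,1.])):
    ax=ax/np.linalg.norm(ax); e1=np.cross(ax,[0,1,0]); e1/=np.linalg.norm(e1); e2=np.cross(ax,e1)
    ring=17*(np.outer(np.cos(a),e1)+np.outer(np.sin(a),e2))
    return np.r_[p+36*ax+ring,p+60*ax+ring]
def hullc(uv):
    M=cv2.moments(cv2.convexHull(uv.astype(np.float32))); return np.array([M["m10"],M["m01"]])/M["m00"]
def fitlid(obs,z0=0,ax=np.array([0,0,1.]),free=False):
    # obs: list of (cam,centroid)
    x0=np.r_[ray(obs[0][1],50,obs[0][0])[:2],z0]
    g=lambda p:np.concatenate([hullc(proj(lid(p,ax),c))-u for c,u in obs])
    if free: s=least_squares(g,x0); return s.x,s.fun
    s=least_squares(lambda q:g(np.r_[q,z0]),x0[:2]); return np.r_[s.x,z0],s.fun
def st():
    s=ctrl.sense(); M=R.from_quat(s["eef_rot"]).as_matrix(); return s,M
def move(P,yaw=None):
    """tool shift (m) for TCP target P, and twist deg to have jaw dir at world yaw (rad)"""
    s,M=st(); sh=M.T@(np.array(P)-s["tcp_pos"])/1000
    j=M[:,1]; t=None
    if yaw is not None:
        # rotating by +t about tool x (down): world yaw decreases
        d=(np.arctan2(j[1],j[0])-yaw); d=(d+np.pi/2)%np.pi-np.pi/2; t=np.degrees(d)
    return np.round(sh,4),t
E
python3 - <<'E'
from h import *
T=ctrl.capture("top"); S=ctrl.capture("side")
for k,c,a_,b_ in [("red","red",(390,202),(392,280)),("yellow","yellow",(396,277),(310,304)),("sr","red",(307,265),(292,240)),("sy","yellow",(310,186),(370,225))]:
    u,s1=blob(cmask(T["img"],c),a_); v,s2=blob(cmask(S["img"],c),b_)
    print(k,u,s1,v,s2,"\n both",*fitlid([(T,u),(S,v)]),"free",*fitlid([(T,u),(S,v)],free=True))
for c,a_ in [("red",(190,194)),("blue",(196,230)),("yellow",(201,265))]:
    u,s1=blob(cmask(T["img"],c),a_); print("pad",c,u,s1,ray(u,7,T))
u,_=blob(cmask(T["img"],"blue"),(490,277)); v,_=blob(cmask(S["img"],"blue"),(355,383))
print("blue",u,v)
s,M=st(); print(M)
A=cv2.resize(T["img"][150:310,150:330],None,fx=3,fy=3,interpolation=2)
B=cv2.resize(T["img"][160:310,360:520],None,fx=4,fy=4,interpolation=2)
cv2.imwrite("pics/A.png",A[:,:,::-1]);cv2.imwrite("pics/B.png",B[:,:,::-1])
E
```

```text
red [390.88965517 200.82413793] [382 192  19  19 290] [391.90853659 278.46747967] [381 266  23  26 492] 
 both [600.30104731 -82.75897445   0.        ] [-0.04072766  0.0375546   0.31171734  0.74479406] free [600.30104731 -82.75897445   0.        ] [-0.04072766  0.0375546   0.31171734  0.74479406]
yellow [395.90136054 277.01360544] [387 268  19  19 294] [309.15754923 302.79431072] [298 291  24  27 457] 
 both [466.42797857 -89.05365385   0.        ] [-0.85104333  0.05665546 -0.393809    1.30216368] free [466.48012561 -89.38403734   0.        ] [-0.66281513  0.02664007 -0.28557982  1.44776649]
sr [307.02325581 265.42857143] [298 256  19  20 301] [291.80729167 239.59114583] [282 229  20  22 384] 
 both [487.26764941  65.14861355   0.        ] [-0.22524832 -0.29844285 -0.18680589  0.26819801] free [487.17073537  65.15979329   0.        ] [-0.23175896 -0.24220591 -0.24432677  0.27677325]
sy [309.68858131 185.14878893] [301 176  19  19 289] [370.19661017 223.29491525] [361 214  19  21 295] 
 both [627.91991675  60.10228862   0.        ] [ 0.02356228 -0.02379586 -0.27389003  1.00556634] free [6.27959601e+02 6.01238675e+01 2.64673268e-02] [ 0.01137622 -0.04874358 -0.25741599  0.98179742]
pad red [190.2762605  193.43487395] [174 177  34  34 952] [619.57856468 280.73958622   7.        ]
pad blue [195.18514532 228.65231432] [179 212  34  34 929] [554.30162267 270.95446893   7.        ]
pad yellow [200.77742279 264.0085197 ] [185 246  33  36 939] [489.19594548 259.97705649   7.        ]
blue [492.73648649 277.23986486] [355.03546099 383.28605201]
[[-2.23033352e-05  3.22915905e-01  9.46427661e-01]
 [-8.50270866e-05  9.46427657e-01 -3.22915906e-01]
 [-9.99999996e-01 -8.76740884e-05  6.34810534e-06]]
```

Run:
```python
from h import *
# caddy: sample pads
T=ctrl.capture("top");S=ctrl.capture("side")
for n,C in (("top",T),("side",S)):
    for t in ["caddy","slide"]:
        for d in ctrl.trace(n,t)[:1]:
            m=d["pixels"].astype(np.uint8); cs=max(cv2.findContours(m,0,2)[0],key=cv2.contourArea)
            print(n,t,d["rect"],cv2.minAreaRect(cs),[np.round(ray(p,20,C)[:2]) for p in cv2.boxPoints(cv2.minAreaRect(cs))])
A=cv2.resize(S["img"][310:460,310:500],None,fx=4,fy=4,interpolation=2)
cv2.imwrite("pics/C.png",A[:,:,::-1])
```

```text
top caddy [168.9, 168.4, 223.2, 285.8] ((194.5274200439453, 228.19615173339844), (112.28495788574219, 42.267791748046875), 82.03038787841797) [array([650., 322.]), array([661., 246.]), array([459., 216.]), array([448., 291.])]
top slide [449.4, 180.8, 502.4, 294.9] ((474.8518371582031, 237.2765655517578), (113.21533966064453, 47.69412612915039), 86.18592071533203) [array([ 638., -192.]), array([ 644., -279.]), array([ 438., -289.]), array([ 433., -203.])]
side caddy [245.7, 172.7, 345.2, 217.7] ((295.1185607910156, 191.41021728515625), (27.198888778686523, 101.06713104248047), 73.88658142089844) [array([449., 292.]), array([679., 333.]), array([652., 223.]), array([443., 194.])]
side slide [321.7, 320.6, 487.0, 451.5] ((407.159912109375, 385.3107604980469), (71.18053436279297, 167.34178161621094), 63.733360290527344) [array([ 436., -209.]), array([ 681., -166.]), array([ 656., -274.]), array([ 441., -300.])]
```

View pics/A.png

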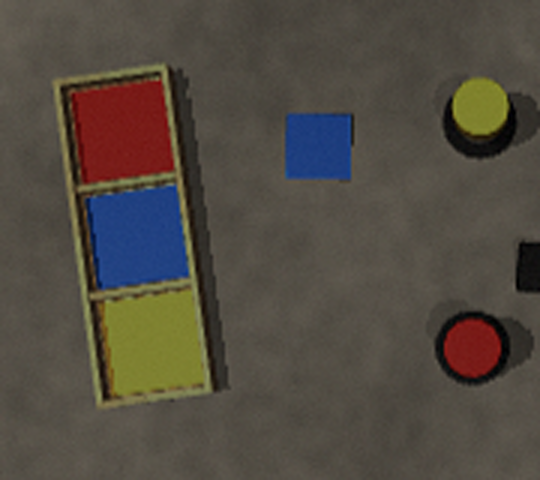

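View pics/B.png

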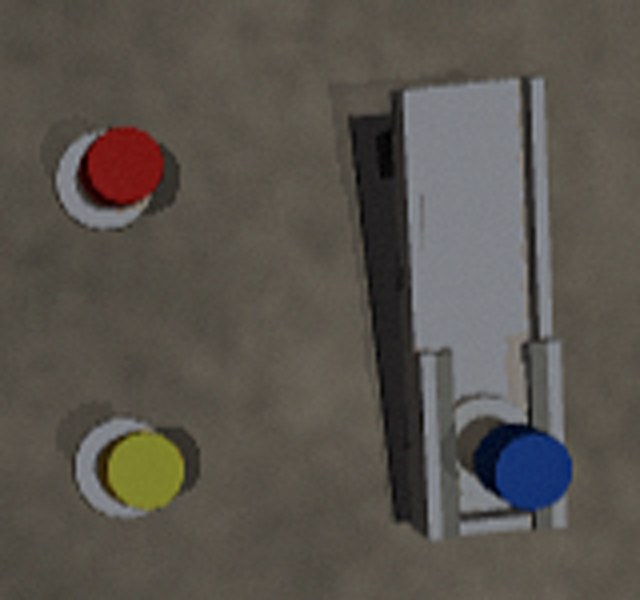

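View pics/C.png

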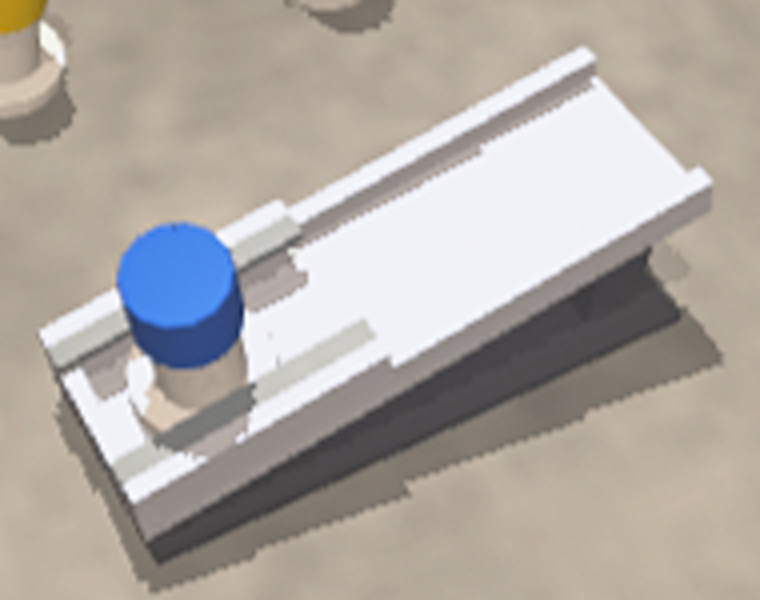

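Run:
```python
from h import *
T=ctrl.capture("top");S=ctrl.capture("side")
pts=[(402,90,68),(543,78,68),(432,540,32),(567,527,32)]
W=[ray((360+a/4,160+b/4),z,T) for a,b,z in pts]; print(np.round(W,1))
far=(W[0]+W[1])/2; low=(W[2]+W[3])/2; d=far-low; yaw=np.arctan2(d[1],d[0]); print(far,low,np.hypot(*d[:2]),yaw)
u,_=blob(cmask(T["img"],"blue"),(490,277)); v,_=blob(cmask(S["img"],"blue"),(355,383))
ax=np.array([-np.sin(.2)*np.cos(yaw),-np.sin(.2)*np.sin(yaw),np.cos(.2)])
p,r=fitlid([(T,u),(S,v)],20,ax)
g=lambda q:np.concatenate([hullc(proj(lid(q,ax),c))-w for c,w in [(T,u),(S,v)]])
s=least_squares(g,np.r_[p[:2],20]); print(s.x,s.fun,"lid centre",s.x+48*ax)
# expected foot from slide geometry
o=low[:2]; print(ax)
for P,y in [([600.3,-82.8,140],1.729),([600.3,-82.8,29],1.729)]: print(move(P,y))
```

```text
[[ 629.7 -200.    68. ]
 [ 635.  -261.1   68. ]
 [ 434.  -222.6   32. ]
 [ 439.7 -283.1   32. ]]
[ 632.368825   -230.50868285   68.        ] [ 436.85907926 -252.86487871   32.        ] 196.78379042352455 0.11385372901236342
[ 478.04505004 -248.74258742   20.        ] [-1.84787526 -1.13991358 -0.68546458  1.91392781] lid centre [ 468.57066227 -249.82596702   67.04319574]
[-0.19738308 -0.02257041  0.98006658]
(array([ 0.0913, -0.4845,  0.5949]), np.float64(-27.9038628243098))
(array([ 0.2023, -0.4845,  0.5949]), np.float64(-27.9038628243098))
```

```bash
sed -i 's/least_squares(g,x0)/least_squares(g,x0,diff_step=1e-3,x_scale=[1,1,1])/; s/,x0\[:2\])/,x0[:2],diff_step=1e-3)/' h.py
python3 - <<'E'
from h import *
T=ctrl.capture("top");S=ctrl.capture("side")
for k,c,a_,b_ in [("red","red",(390,202),(392,280)),("yellow","yellow",(396,277),(310,304)),("sr","red",(307,265),(292,240)),("sy","yellow",(310,186),(370,225))]:
    u,s1=blob(cmask(T["img"],c),a_); v,s2=blob(cmask(S["img"],c),b_)
    print(k,"\n both",*fitlid([(T,u),(S,v)]),"top",*fitlid([(T,u)])[:1])
u,_=blob(cmask(T["img"],"blue"),(490,277)); v,_=blob(cmask(S["img"],"blue"),(355,383))
yaw=.114
ax=np.array([-np.sin(.2)*np.cos(yaw),-np.sin(.2)*np.sin(yaw),np.cos(.2)])
g=lambda q:np.concatenate([hullc(proj(lid(q,ax),c))-w for c,w in [(T,u),(S,v)]])
for z in (20,):
  s=least_squares(g,[478,-248,20],diff_step=[1e-3,1e-3,5e-2]); print(s.x,s.fun,"lid centre",s.x+48*ax)
  s=least_squares(lambda q:g(np.r_[q,z])[:2],[478,-248],diff_step=[1e-3,1e-3]); print(s.x,s.fun)
E
```

```text
red 
 both [600.33298827 -82.10159038   0.        ] [-0.41340336  0.01883007  0.13510005  0.46645874] top [600.36769668 -82.83140091   0.        ]
yellow 
 both [467.02457756 -88.88759355   0.        ] [-0.9317075  -0.32632676  0.00929011  1.13150924] top [466.45520553 -90.51674201   0.        ]
sr 
 both [487.16870303  65.02937883   0.        ] [-0.11969888 -0.29099637 -0.22309745  0.3208195 ] top [486.66727466  64.82265228   0.        ]
sy 
 both [628.44639615  60.83975449   0.        ] [-0.36909252 -0.34102176 -0.18196631  0.82103102] top [627.84171128  60.19034771   0.        ]
[ 477.56987388 -250.1175043    25.41142137] [ 0.21723259 -0.69647931 -0.48221668  0.05393559] lid centre [ 468.09564468 -251.20226971   72.45461711]
[ 476.23673125 -251.90795881] [-5.01835473e-07  5.01588090e-07]
```

Request:
play_rows --commands '[0.09,-0.4845,0.595,-27,100,0.09,-0.4845,0.595,-27,100,0.09,-0.4845,0.595,-27,100,0.09,-0.4845,0.595,-27,100,0.09,-0.4845,0.595,-27,100,0.09,-0.4845,0.595,-27,100,0.09,-0.4845,0.595,-27,100,0.09,-0.4845,0.595,-27,100,0.09,-0.4845,0.595,-27,100,0.09,-0.4845,0.595,-27,100,0.09,-0.4845,0.595,-27,100,0.09,-0.4845,0.595,-27,100]' --grip_force 40

```text
time_s: 3.15
tcp_pos: [507.1, 66.3, 162.2]
eef_rot: [-0.05, 0.705, 0.05, 0.706]
ft_force: [1.3, 1.5, 0.2]
width: 85.4
```

Run:
```python
from h import *
s,M=st(); print(s["time_s"],s["tcp_pos"],s["qpos"],M)
print(move([600.3,-82.4,26],np.radians(98)))
```

```text
3.15 [507.11091317  66.30841823 162.23363587] [-5.19106327e-03  3.10298017e-01  1.78257629e+00  1.23742457e-04
  1.04796873e+00 -1.71817399e+00] [[ 7.50166097e-04 -1.41646858e-01  9.89916969e-01]
 [ 1.03319042e-04  9.89917253e-01  1.41646821e-01]
 [-9.99999713e-01 -3.98136939e-06  7.57237180e-04]]
(array([ 0.1363, -0.1604,  0.0711]), np.float64(0.14315405497775227))
```

Request:
play_rows --commands '[0.04,-0.1604,0.071,0,100,0.04,-0.1604,0.071,0,100,0.04,-0.1604,0.071,0,100,0.04,-0.1604,0.071,0,100,0.04,-0.1604,0.071,0,100,0.04,-0.1604,0.071,0,100,0.04,-0.1604,0.071,0,100]'

```text
time_s: 3.85
tcp_pos: [599.3, -81.5, 122.3]
eef_rot: [-0.05, 0.705, 0.051, 0.705]
ft_force: [-1.0, 0.2, -0.5]
width: 85.2
```

Run:
```python
from h import *
W=ctrl.capture("wrist");cv2.imwrite("pics/w1.png",W["img"][:,:,::-1]); S=ctrl.capture("side");cv2.imwrite("pics/s1.png",S["img"][:,:,::-1])
# wrist fisheye prediction of lid
f,cx,cy,E=cam(W)
q=E[:3,:3]@np.array([600.3,-82.4,60])+E[:3,3]; th=np.arctan2(np.hypot(q[0],q[1]),q[2]); print(cx+f*th*q[0]/np.hypot(q[0],q[1]),cy+f*th*q[1]/np.hypot(q[0],q[1]))
print(st()[0]["tcp_pos"],move([600.3,-82.4,26],np.radians(98)))
```

```text
319.4877724666752 264.9978186926644
[599.52749147 -81.14990791 122.66140842] (array([ 0.0967, -0.0014,  0.0005]), np.float64(0.22000816085597302))
```

View pics/w1.png

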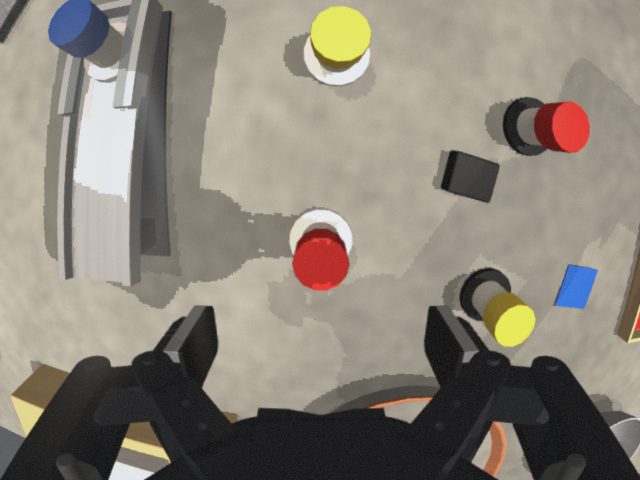

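The wrist picture has the red lid over a white foot at (321,260), centred between the open fingers, and black feet under the stale pots. Descending.

Request:
play_rows --commands '[0.04,-0.001,0.001,0,100,0.07,-0.001,0.001,0,100,0.09,-0.001,0.001,0,100,0.0965,-0.001,0.001,0,100,0.0965,-0.001,0.001,0,20,0.0965,-0.001,0.001,0,20,0.0965,-0.001,0.001,0,20,0.0965,-0.001,0.001,0,20,0.0965,-0.001,0.001,0,20,0.0965,-0.001,0.001,0,20,0.0965,-0.001,0.001,0,20]' --grip_force 40

```text
time_s: 5.05
tcp_pos: [601.7, -82.1, 27.5]
eef_rot: [-0.051, 0.704, 0.051, 0.706]
ft_force: [0.1, 1.0, 7.2]
width: 32.9
```

Request:
play_rows --commands '[-0.01,0,0,0,20,-0.03,0,0,0,20,-0.06,0,0,0,20,-0.06,0,0,0,20]'

```text
time_s: 5.45
tcp_pos: [604.5, -82.9, 91.8]
eef_rot: [-0.052, 0.702, 0.05, 0.709]
ft_force: [1.9, -0.2, -1.2]
width: 32.7
```

Run:
```python
from h import *
S=ctrl.capture("side");W=ctrl.capture("wrist");cv2.imwrite("pics/w2.png",np.hstack([cv2.resize(W["img"],(400,300)),cv2.resize(S["img"],(400,300))])[:,:,::-1])
s,M=st();print(s["tcp_pos"],s["width"],s["ft_force"],move([619.6,280.7,100],np.radians(99)))
```

```text
[602.07528277 -82.30843995  88.5446814 ] 32.98838156857493 [-0.47315022  0.2948721  -2.73391303] (array([-0.0116,  0.3568,  0.0692]), np.float64(-0.7925601294658494))
```

View pics/w2.png

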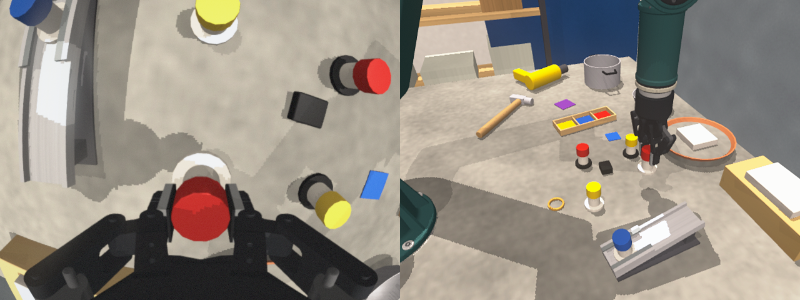

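Request:
play_rows --commands '[-0.045,0,0,0,20,-0.06,0,0,0,20,-0.06,0.045,0.009,0,20,-0.06,0.09,0.018,0,20,-0.06,0.135,0.027,-0.8,20,-0.06,0.18,0.036,-0.8,20,-0.06,0.225,0.045,-0.8,20,-0.06,0.27,0.054,-0.8,20,-0.06,0.315,0.062,-0.8,20,-0.06,0.345,0.068,-0.8,20,-0.06,0.357,0.069,-0.8,20,-0.06,0.357,0.069,-0.8,20]'

```text
time_s: 6.75
tcp_pos: [617.9, 282.1, 146.9]
eef_rot: [-0.057, 0.704, 0.056, 0.706]
ft_force: [-0.0, -0.5, -1.3]
width: 32.9
```

Run:
```python
from h import *
W=ctrl.capture("wrist");cv2.imwrite("pics/w3.png",W["img"][:,:,::-1]); 
s,M=st();print(s["tcp_pos"],s["width"],s["ft_force"],move([619.6,280.7,36],np.radians(99)))
```

```text
[618.16414382 280.50289748 147.16861409] 32.82417965456671 [ 0.06554791 -0.23148675 -1.00132525] (array([0.1112, 0.0002, 0.0012]), np.float64(0.08041192939925142))
```

View pics/w3.png

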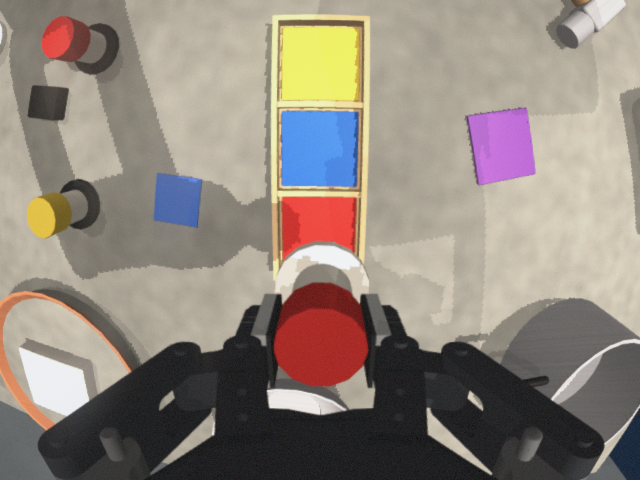

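Request:
play_rows --commands '[0.04,0,0.001,0,20,0.075,0,0.001,0,20,0.095,0,0.001,0,20,0.106,0,0.001,0,20,0.106,0,0.001,0,20,0.106,0,0.001,0,20]'

```text
time_s: 7.4
tcp_pos: [620.3, 279.7, 42.0]
eef_rot: [-0.056, 0.704, 0.055, 0.706]
ft_force: [-0.1, 0.1, -1.2]
width: 32.9
```

Run:
```python
from h import *
for i in range(3):
  W=ctrl.capture("side");s,M=st();print(s["tcp_pos"],s["width"],s["ft_force"],move([619.6,280.7,34],np.radians(99)))
cv2.imwrite("pics/s4.png",cv2.resize(W["img"][120:260,200:420],None,fx=3.5,fy=3.5)[:,:,::-1])
```

```text
[620.66968318 280.1236076   42.53990919] 33.0985043384827 [-0.5641775  -0.10487328 -1.49352706] (array([ 0.0085,  0.0008, -0.001 ]), np.float64(0.03848458360901941))
[620.77439413 280.41510715  42.82871206] 32.665458252173615 [ 0.24351008 -0.31919564 -1.14341678] (array([ 0.0088,  0.0005, -0.0012]), np.float64(0.054775831799687605))
[620.67870281 280.59128388  42.83307748] 33.19781014935137 [-0.28803589 -0.19847574 -0.07070746] (array([ 0.0088,  0.0003, -0.0011]), np.float64(0.06656533759464703))
```

View pics/s4.png

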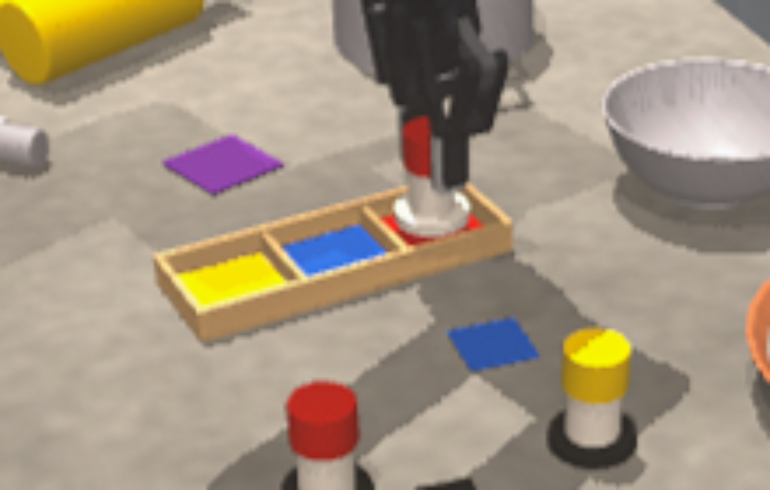

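Request:
play_rows --commands '[0.004,0.0005,-0.001,0,20,0.006,0.0005,-0.001,0,20,0.007,0.0005,-0.001,0,20,0.008,0.0005,-0.001,0,20,0.008,0.0005,-0.001,0,20]'

```text
time_s: 8.05
tcp_pos: [619.6, 281.0, 34.7]
eef_rot: [-0.057, 0.703, 0.055, 0.707]
ft_force: [-0.3, 0.7, -1.0]
width: 32.7
```

Request:
play_rows --commands '[0.001,0,0,0,20,0.001,0,0,0,20]'

```text
time_s: 8.25
tcp_pos: [619.8, 281.1, 34.6]
eef_rot: [-0.057, 0.703, 0.055, 0.707]
ft_force: [-1.0, -0.1, 4.8]
width: 33.2
```

Request:
play_rows --commands '[0,0,0,0,45,0,0,0,0,55,0,0,0,0,65,0,0,0,0,65,-0.03,0,0,0,65,-0.07,0,0,0,65,-0.11,0,0,0,65,-0.11,0,0,0,65]'

```text
time_s: 9.05
tcp_pos: [623.4, 282.7, 151.1]
eef_rot: [-0.056, 0.699, 0.056, 0.711]
ft_force: [0.7, 0.2, 0.7]
width: 55.0
```

Run:
```python
from h import *
W=ctrl.capture("side")
cv2.imwrite("pics/s5.png",cv2.resize(W["img"][120:260,200:420],None,fx=3.5,fy=3.5)[:,:,::-1])
print(st()[0]["tcp_pos"],move([466.8,-89.4,150],np.radians(98)))
```

```text
[621.74028124 282.10196106 148.24473018] (array([-0.0041, -0.3424, -0.2116]), np.float64(1.0831749509620998))
```

View pics/s5.png

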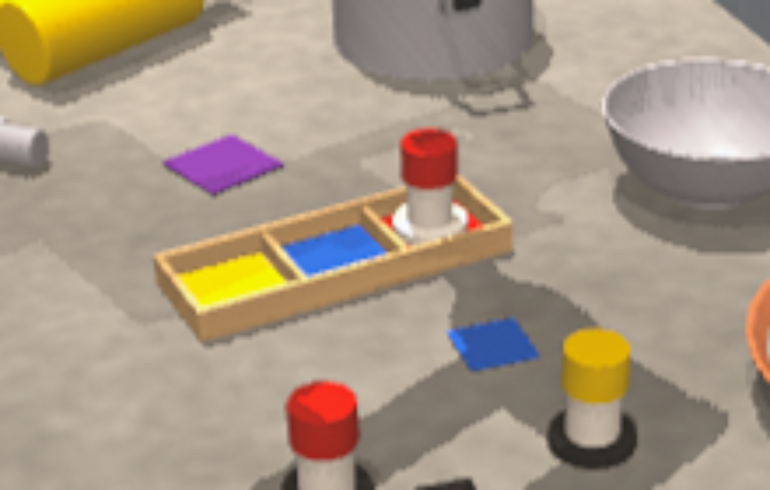

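The red pot stands upright on the red pad, at crop position (430,220). Next is the yellow pot.

Request:
play_rows --commands '[-0.004,-0.3424,-0.2116,1,100,-0.004,-0.3424,-0.2116,1,100,-0.004,-0.3424,-0.2116,1,100,-0.004,-0.3424,-0.2116,1,100,-0.004,-0.3424,-0.2116,1,100,-0.004,-0.3424,-0.2116,1,100,-0.004,-0.3424,-0.2116,1,100,-0.004,-0.3424,-0.2116,1,100,-0.004,-0.3424,-0.2116,1,100,-0.004,-0.3424,-0.2116,1,100,-0.004,-0.3424,-0.2116,1,100]'

```text
time_s: 10.2
tcp_pos: [466.7, -88.6, 149.3]
eef_rot: [-0.049, 0.701, 0.05, 0.709]
ft_force: [-0.0, -0.2, 0.6]
width: 85.4
```

Run:
```python
from h import *
W=ctrl.capture("wrist");cv2.imwrite("pics/w6.png",W["img"][:,:,::-1])
print(st()[0]["tcp_pos"],move([466.8,-89.4,26],np.radians(98)))
```

```text
[466.90201967 -88.20110864 149.38946816] (array([ 0.1234, -0.0012, -0.0018]), np.float64(0.1535029650538842))
```

View pics/w6.png

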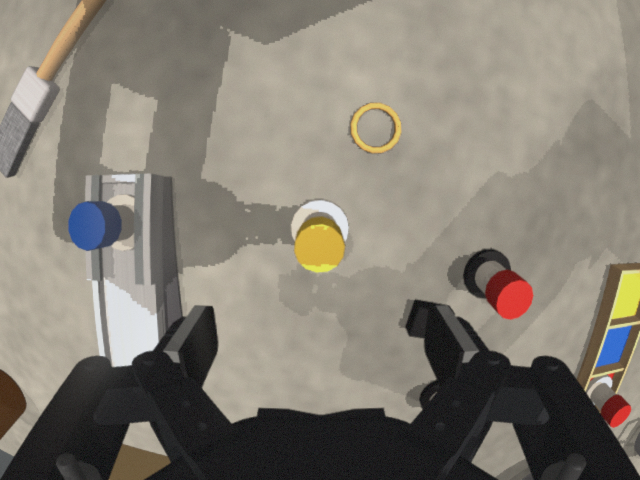

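Request:
play_rows --commands '[0.05,-0.001,-0.001,0,100,0.085,-0.001,-0.002,0,100,0.11,-0.001,-0.002,0,100,0.1235,-0.001,-0.002,0,100,0.1235,-0.001,-0.002,0,100,0.1235,-0.001,-0.002,0,20,0.1235,-0.001,-0.002,0,20,0.1235,-0.001,-0.002,0,20,0.1235,-0.001,-0.002,0,20,0.1235,-0.001,-0.002,0,20,0.1235,-0.001,-0.002,0,20]' --grip_force 40

```text
time_s: 11.35
tcp_pos: [467.3, -89.4, 26.8]
eef_rot: [-0.05, 0.7, 0.05, 0.71]
ft_force: [0.7, 1.5, 6.3]
width: 32.9
```

Request:
play_rows --commands '[-0.01,0,0,0,20,-0.04,0,0,0,20,-0.08,0,0,0,20,-0.11,0,0,0,20,-0.115,0,0,0,20,-0.115,0,0,0,20]'

```text
time_s: 11.95
tcp_pos: [466.4, -89.9, 143.1]
eef_rot: [-0.05, 0.699, 0.05, 0.711]
ft_force: [-0.3, -0.3, -1.2]
width: 33.0
```

Run:
```python
from h import *
s,M=st();print(M,s["tcp_pos"],s["width"],s["ft_force"],move([489.2,260.0,145],np.radians(99)))
```

```text
[[ 1.66364659e-02 -1.41370818e-01  9.89816912e-01]
 [ 4.16931410e-04  9.89954812e-01  1.41383506e-01]
 [-9.99861517e-01 -1.93943611e-03  1.65282914e-02]] [466.37512333 -89.89029968 143.10949966] 32.98732631010954 [-0.30713048 -0.29405361 -1.17800752] (array([-0.0014,  0.3431,  0.0721]), np.float64(-0.8728072698807405))
```

Request:
play_rows --commands '[-0.001,0.343,0.072,-0.9,20,-0.001,0.343,0.072,-0.9,20,-0.001,0.343,0.072,-0.9,20,-0.001,0.343,0.072,-0.9,20,-0.001,0.343,0.072,-0.9,20,-0.001,0.343,0.072,-0.9,20,-0.001,0.343,0.072,-0.9,20,-0.001,0.343,0.072,-0.9,20,-0.001,0.343,0.072,-0.9,20,-0.001,0.343,0.072,-0.9,20,-0.001,0.343,0.072,-0.9,20]'

```text
time_s: 13.05
tcp_pos: [488.5, 258.2, 143.9]
eef_rot: [-0.056, 0.7, 0.054, 0.71]
ft_force: [-0.1, -0.4, -0.9]
width: 33.2
```

Run:
```python
from h import *
s,M=st();print(s["tcp_pos"],s["width"],s["ft_force"],move([489.2,260.0,42],np.radians(99)))
```

```text
[488.50756989 258.18645359 143.87719939] 33.186309558325696 [-0.11558468 -0.36212044 -0.94260667] (array([ 0.1019,  0.002 , -0.0005]), np.float64(-0.07241541782125285))
```

Request:
play_rows --commands '[0.04,0.002,-0.0005,0,20,0.075,0.002,-0.0005,0,20,0.095,0.002,-0.0005,0,20,0.102,0.002,-0.0005,0,20,0.102,0.002,-0.0005,0,20,0.102,0.002,-0.0005,0,20]'

```text
time_s: 13.65
tcp_pos: [490.1, 259.7, 42.8]
eef_rot: [-0.055, 0.699, 0.054, 0.711]
ft_force: [0.5, 0.2, -1.7]
width: 33.2
```

Run:
```python
from h import *
W=ctrl.capture("side");s,M=st();print(s["tcp_pos"],s["width"],s["ft_force"],move([489.2,260,34],np.radians(99)))
cv2.imwrite("pics/s7.png",cv2.resize(W["img"][120:260,200:420],None,fx=3.5,fy=3.5)[:,:,::-1])
```

```text
[490.39715476 260.04869127  43.14578094] 32.80550526950347 [ 0.49237307  0.16798356 -0.41089847] (array([ 0.0091,  0.0002, -0.0013]), np.float64(-0.10990500763614204))
```

View pics/s7.png

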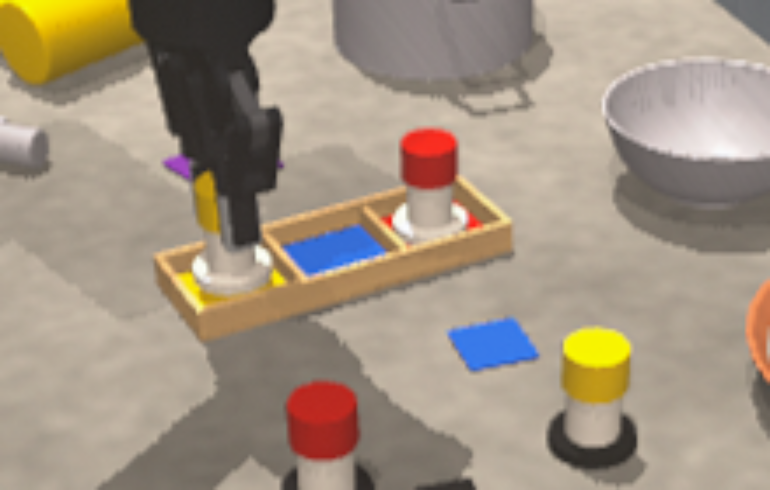

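The yellow pot hangs just above the yellow pad, well inside its bay. Lowering it.

Request:
play_rows --commands '[0.004,0,-0.001,0,20,0.006,0,-0.001,0,20,0.008,0,-0.001,0,20,0.009,0,-0.001,0,20,0.009,0,-0.001,0,20]'

```text
time_s: 14.2
tcp_pos: [489.5, 259.9, 34.0]
eef_rot: [-0.055, 0.699, 0.054, 0.711]
ft_force: [0.1, 0.5, -0.9]
width: 32.9
```

Request:
play_rows --commands '[0.001,0,0,0,20,0.001,0,0,0,20]'

```text
time_s: 14.4
tcp_pos: [489.7, 259.9, 33.9]
eef_rot: [-0.055, 0.699, 0.055, 0.711]
ft_force: [-1.5, -1.5, 6.6]
width: 32.9
```

Request:
play_rows --commands '[0,0,0,0,45,0,0,0,0,55,0,0,0,0,65,0,0,0,0,65,-0.03,0,0,0,65,-0.07,0,0,0,65,-0.11,0,0,0,65,-0.115,0,0,0,65]'

```text
time_s: 15.2
tcp_pos: [490.8, 261.2, 153.5]
eef_rot: [-0.054, 0.696, 0.055, 0.714]
ft_force: [0.8, -0.2, 0.4]
width: 55.8
```

Run:
```python
from h import *
W=ctrl.capture("side")
cv2.imwrite("pics/s8.png",cv2.resize(W["img"][120:260,200:420],None,fx=3.5,fy=3.5)[:,:,::-1])
print(st()[0]["tcp_pos"],move([467.7,-251,150],.114+np.pi/2))
```

```text
[490.01236425 260.8449596  152.22978901] (array([ 4.000e-04, -5.022e-01, -1.014e-01]), np.float64(2.3803659847243446))
```

View pics/s8.png

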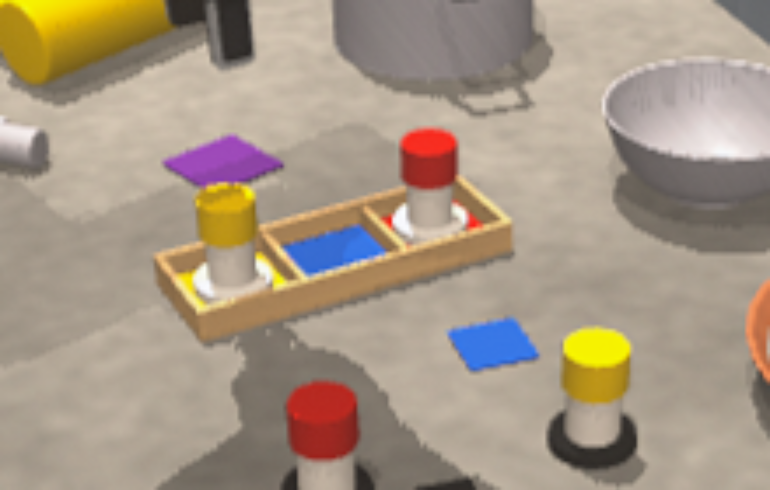

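Request:
play_rows --commands '[0,-0.502,-0.101,2.4,100,0,-0.502,-0.101,2.4,100,0,-0.502,-0.101,2.4,100,0,-0.502,-0.101,2.4,100,0,-0.502,-0.101,2.4,100,0,-0.502,-0.101,2.4,100,0,-0.502,-0.101,2.4,100,0,-0.502,-0.101,2.4,100,0,-0.502,-0.101,2.4,100,0,-0.502,-0.101,2.4,100,0,-0.502,-0.101,2.4,100,0,-0.502,-0.101,2.4,100]'

```text
time_s: 16.45
tcp_pos: [467.3, -252.2, 149.1]
eef_rot: [-0.038, 0.698, 0.04, 0.714]
ft_force: [-0.3, 0.2, 0.7]
width: 85.7
```

Request:
play_rows --commands '[0,0,0,0,100,0,0,0,0,100]'

```text
time_s: 16.65
tcp_pos: [466.7, -250.2, 148.3]
eef_rot: [-0.038, 0.699, 0.041, 0.713]
ft_force: [0.2, 0.6, 0.1]
width: 85.5
```

Run:
```python
from h import *
W=ctrl.capture("wrist");cv2.imwrite("pics/w9.png",W["img"][:,:,::-1])
f,cx,cy,E=cam(W)
def fe(P):
    q=np.atleast_2d(P)@E[:3,:3].T+E[:3,3]; r=np.hypot(q[:,0],q[:,1]); th=np.arctan2(r,q[:,2]); return np.c_[cx+f*th*q[:,0]/r,cy+f*th*q[:,1]/r]
ax=np.array([-np.sin(.2)*np.cos(.114),-np.sin(.2)*np.sin(.114),np.cos(.2)])
print(fe(lid(np.array([477.3,-250.5,21.5]),ax)).min(0),fe(lid(np.array([477.3,-250.5,21.5]),ax)).max(0),blob(cmask(W["img"],"blue"),(320,260)))
s,M=st();print(s["tcp_pos"],M,move([467.7,-251,48],.114+np.pi/2))
```

```text
[290.21632805 225.36147818] [346.85388545 283.76908736] (array([321.88381201, 257.84638816]), array([ 296,  230,   53,   56, 2298], dtype=int32))
[ 466.92124759 -250.27898088  148.60589908] [[ 0.02102884 -0.11172059  0.99351714]
 [ 0.00472991  0.99373688  0.11164518]
 [-0.99976768  0.00235148  0.02142556]] (array([ 0.1006, -0.001 , -0.0015]), np.float64(-0.1171917391780116))
```

View pics/w9.png

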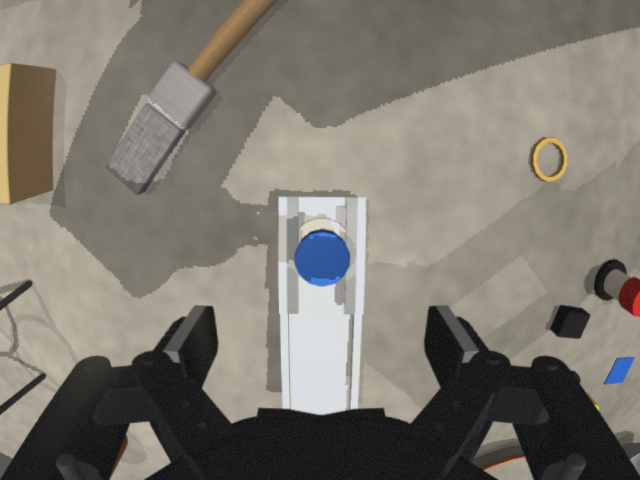

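Request:
play_rows --commands '[0.04,-0.001,-0.001,0,100,0.07,-0.001,-0.001,0,100,0.09,-0.001,-0.0015,0,100,0.1,-0.001,-0.0015,0,100,0.1,-0.001,-0.0015,0,100]'

```text
time_s: 17.2
tcp_pos: [467.1, -249.4, 47.6]
eef_rot: [-0.038, 0.699, 0.042, 0.713]
ft_force: [-0.5, -0.9, -0.4]
width: 85.2
```

Request:
play_rows --commands '[0,0,0,0,20,0,0,0,0,20,0,0,0,0,20,0,0,0,0,20,0,0,0,0,20,0,0,0,0,20,0,0,0,0,20]' --grip_force 30

```text
time_s: 17.9
tcp_pos: [467.6, -249.7, 48.5]
eef_rot: [-0.038, 0.699, 0.042, 0.713]
ft_force: [-0.0, 2.1, 6.6]
width: 33.2
```

Run:
```python
from h import *
W=ctrl.capture("side");cv2.imwrite("pics/s10.png",cv2.resize(W["img"][300:460,290:500],None,fx=3.5,fy=3.5)[:,:,::-1])
s,M=st();print(s["tcp_pos"],s["width"],s["ft_force"],s["torque"],M)
d=np.array([np.cos(.2)*np.cos(.114),np.cos(.2)*np.sin(.114),np.sin(.2)])
print("up-slide dir in tool",M.T@d)
```

```text
[ 467.53201641 -249.71118991   48.4872727 ] 33.37127562226081 [-0.40032936  0.77936781  7.04590488] [ 0.08525354  0.0384909  -0.01046349] [[ 0.02014952 -0.11290184  0.99340182]
 [ 0.00570666  0.99360034  0.11280865]
 [-0.99978069  0.00339597  0.02066486]]
up-slide dir in tool [-0.17836986  0.00151386  0.98396235]
```

View pics/s10.png

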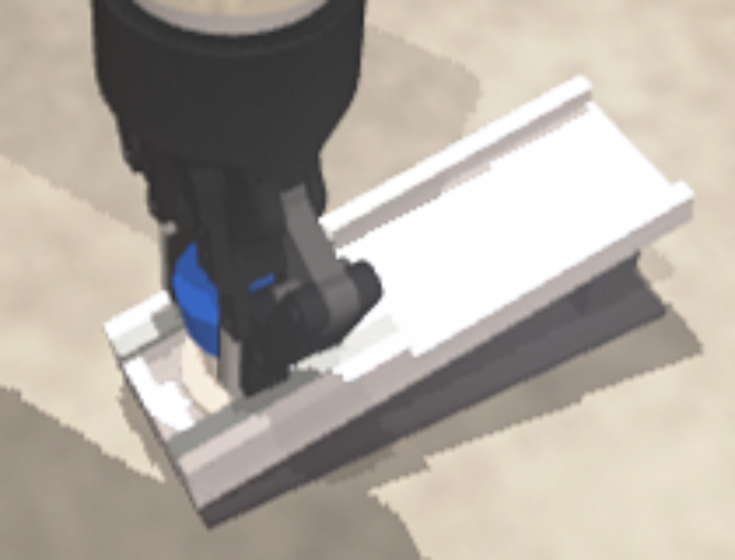

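Request:
play_rows --commands '[-0.0015,0,0,0,20,-0.0025,0,0.006,0,20,-0.0035,0,0.012,0,20,-0.005,0,0.02,0,20,-0.0065,0,0.028,0,20,-0.008,0,0.036,0,20,-0.0095,0,0.044,0,20,-0.0095,0,0.044,0,20]'

```text
time_s: 18.75
tcp_pos: [512.8, -245.1, 59.3]
eef_rot: [-0.039, 0.698, 0.041, 0.714]
ft_force: [0.1, 0.4, -1.8]
width: 32.8
```

Run:
```python
from h import *
W=ctrl.capture("side");cv2.imwrite("pics/s11.png",cv2.resize(W["img"][300:460,290:500],None,fx=3.5,fy=3.5)[:,:,::-1])
s,M=st();print(s["tcp_pos"],s["width"],s["ft_force"],s["torque"],M)
d=np.array([np.cos(.2)*np.cos(.114),np.cos(.2)*np.sin(.114),np.sin(.2)])
e=s["tcp_pos"]-np.array([467.53,-249.71,48.49]); print("up-slide dir in tool",M.T@d,e@d,e)
```

```text
[ 511.83707139 -244.79344661   59.01391488] 33.14000983934372 [ 0.187673   -0.03850995 -1.45736933] [-0.00737197 -0.00210113 -0.03706366] [[ 0.02069003 -0.11361258  0.99330967]
 [ 0.00536169  0.99352067  0.11352503]
 [-0.99977156  0.00297698  0.02116513]]
up-slide dir in tool [-1.77880206e-01  7.29691449e-04  9.84051879e-01] 45.78092166354422 [44.30707139  4.91655339 10.52391488]
```

View pics/s11.png

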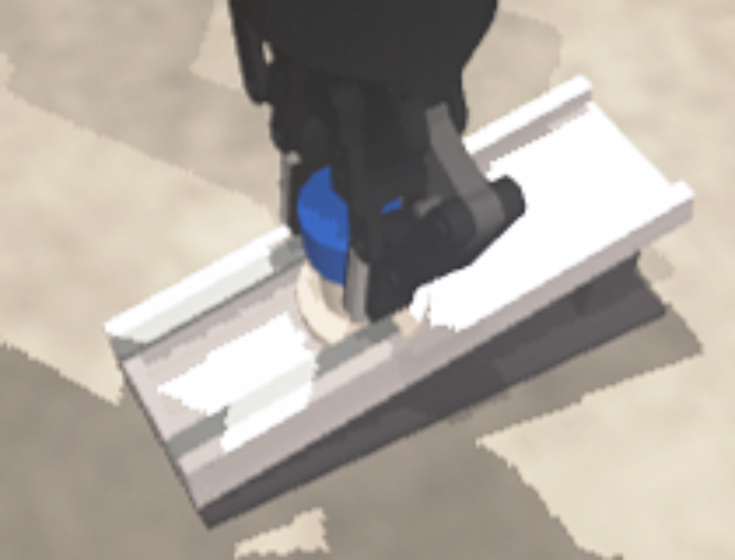

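Request:
play_rows --commands '[-0.0015,0,0.008,0,20,-0.003,0,0.016,0,20,-0.0045,0,0.024,0,20,-0.006,0,0.032,0,20,-0.0072,0,0.04,0,20,-0.0085,0,0.047,0,20,-0.0085,0,0.047,0,20,-0.0085,0,0.047,0,20]'

```text
time_s: 19.6
tcp_pos: [558.3, -239.4, 68.4]
eef_rot: [-0.039, 0.699, 0.042, 0.713]
ft_force: [-0.7, 0.1, -1.3]
width: 33.2
```

Run:
```python
from h import *
W=ctrl.capture("side");cv2.imwrite("pics/s12.png",cv2.resize(W["img"][300:460,290:500],None,fx=3.5,fy=3.5)[:,:,::-1])
s,M=st();print(s["tcp_pos"],s["width"],s["ft_force"],s["torque"])
d=np.array([np.cos(.2)*np.cos(.114),np.cos(.2)*np.sin(.114),np.sin(.2)])
e=s["tcp_pos"]-np.array([467.53,-249.71,48.49]); print(e@d,e)
```

```text
[ 557.94845569 -239.34169024   68.32529524] 33.025361774577036 [-0.4440649   0.40894191 -1.55033367] [-0.00257576  0.03156115  0.020556  ]
93.13748590305549 [90.41845569 10.36830976 19.83529524]
```

View pics/s12.png

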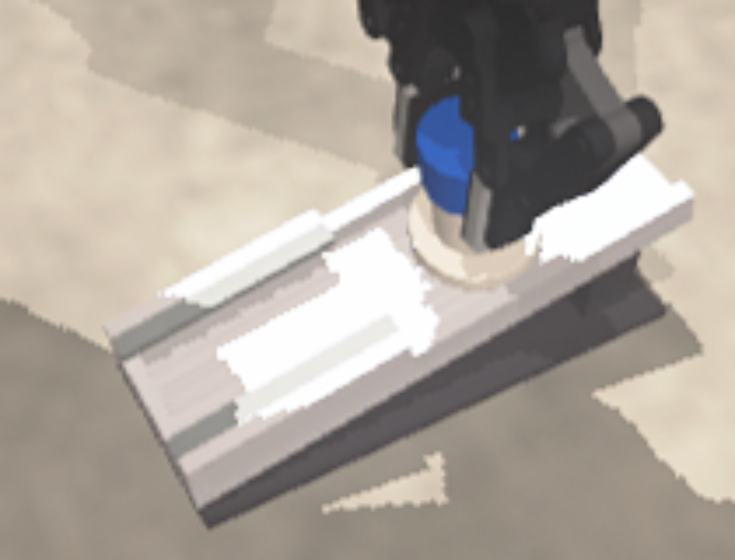

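The foot is past the lip ends at crop (330,235) and (400,325), and only its weight shows on the wrist. Lifting.

Request:
play_rows --commands '[-0.005,0,0,0,20,-0.02,0,0,0,20,-0.05,0,0,0,20,-0.09,0,0,0,20,-0.11,0,0,0,20,-0.11,0,0,0,20,-0.11,0,0,0,20]'

```text
time_s: 20.35
tcp_pos: [555.3, -239.9, 178.3]
eef_rot: [-0.039, 0.699, 0.042, 0.713]
ft_force: [-0.2, 0.7, -1.2]
width: 33.4
```

Run:
```python
from h import *
W=ctrl.capture("side");cv2.imwrite("pics/s13.png",cv2.resize(W["img"][200:400,300:540],None,fx=3.2,fy=3)[:,:,::-1])
s,M=st();print(s["tcp_pos"],s["width"],s["ft_force"],M[:,0],move([554.3,271,175],np.radians(99)))
```

```text
[ 554.71504151 -239.51136462  177.26366332] 33.23970631931551 [ 0.13256654 -0.03942404 -1.19687828] [ 0.01830566  0.00655454 -0.99981095] (array([0.0056, 0.5072, 0.0575]), np.float64(-2.4775117698314078))
```

View pics/s13.png

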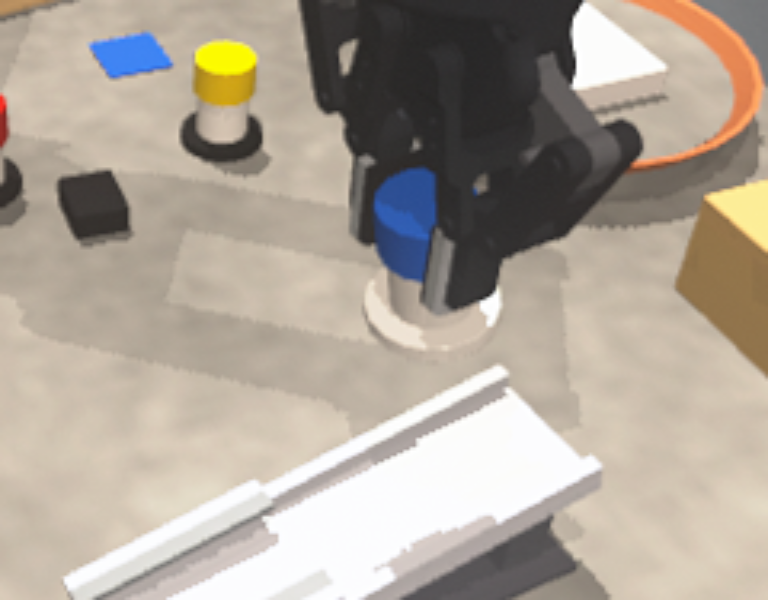

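Run:
```python
from h import *
print(move([545,-90,177]),move([545,-90,42]))
```

```text
(array([0.0011, 0.1496, 0.0073]), None) (array([0.136 , 0.149 , 0.0048]), None)
```

Request:
play_rows --commands '[0.001,0.04,0.002,0,20,0.001,0.08,0.004,0,20,0.001,0.12,0.006,0,20,0.001,0.1495,0.007,0,20,0.03,0.1495,0.007,0,20,0.07,0.149,0.006,0,20,0.105,0.149,0.005,0,20,0.125,0.149,0.005,0,20,0.136,0.149,0.005,0,20,0.136,0.149,0.005,0,20,0.136,0.149,0.005,0,20]'

```text
time_s: 21.5
tcp_pos: [545.3, -90.1, 42.0]
eef_rot: [-0.038, 0.699, 0.042, 0.712]
ft_force: [-0.5, 0.2, -0.7]
width: 33.2
```

Run:
```python
from h import *
W=ctrl.capture("side");cv2.imwrite("pics/s14.png",cv2.resize(W["img"][200:360,260:460],None,fx=3.7,fy=3.7)[:,:,::-1])
s,M=st();print(s["tcp_pos"],s["width"],s["ft_force"],M[:,0])
```

```text
[545.88062193 -90.26352149  42.68126873] 33.18113820971264 [ 0.20092886 -0.31063779 -1.73449356] [ 0.0194029   0.00621758 -0.99979241]
```

View pics/s14.png

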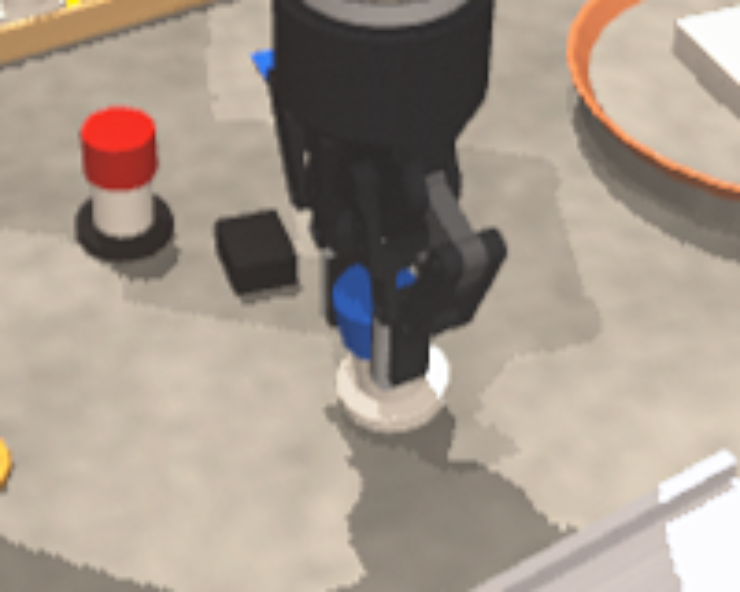

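Request:
play_rows --commands '[0.004,0,0,0,20,0.006,0,0,0,20,0.008,0,0,0,20,0.01,0,0,0,20,0.01,0,0,0,20]' --grip_force 20

```text
time_s: 22.05
tcp_pos: [545.9, -90.1, 32.5]
eef_rot: [-0.038, 0.699, 0.042, 0.713]
ft_force: [-0.8, -0.2, -1.1]
width: 33.1
```

Request:
play_rows --commands '[0.001,0,0,0,20,0.002,0,0,0,20,0.002,0,0,0,20]'

```text
time_s: 22.35
tcp_pos: [546.3, -90.1, 30.8]
eef_rot: [-0.038, 0.699, 0.042, 0.713]
ft_force: [0.8, 1.4, 3.9]
width: 33.0
```

Contact at about 31 mm. Pressing on gently to turn the pot upright in the grip.

Request:
play_rows --commands '[0.001,0,0,0,20,0.002,0,0,0,20,0.002,0,0,0,20]'

```text
time_s: 22.65
tcp_pos: [547.4, -90.1, 30.2]
eef_rot: [-0.038, 0.698, 0.042, 0.714]
ft_force: [-1.0, 2.3, 12.6]
width: 33.0
```

Request:
play_rows --commands '[0.001,0,0,0,20,0.002,0,0,0,20,0.002,0,0,0,20]'

```text
time_s: 22.95
tcp_pos: [548.6, -90.1, 29.7]
eef_rot: [-0.038, 0.697, 0.042, 0.715]
ft_force: [-0.8, 2.6, 14.5]
width: 33.5
```

Run:
```python
from h import *
W=ctrl.capture("side");cv2.imwrite("pics/s15.png",cv2.resize(W["img"][200:360,260:460],None,fx=3.7,fy=3.7)[:,:,::-1])
s,M=st();print(s["tcp_pos"],s["width"],s["ft_force"],M[:,0])
```

```text
[548.54745285 -90.07167634  29.72237282] 32.77054010727062 [-0.71613086  3.00839866 13.77675187] [ 0.02426066  0.00587697 -0.99968839]
```

View pics/s15.png

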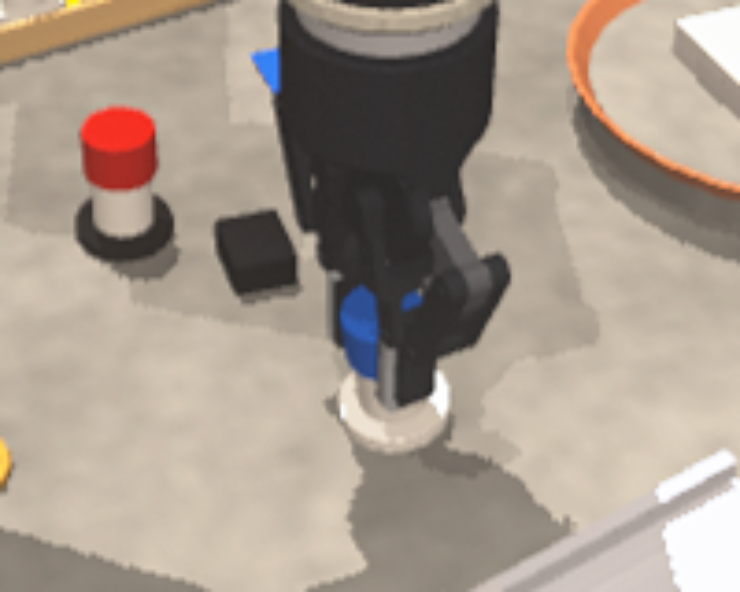

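Request:
play_rows --commands '[0,0,0,0,40,0,0,0,0,44,0,0,0,0,48,0,0,0,0,60,0,0,0,0,100,0,0,0,0,100,0,0,0,0,100,-0.03,0,0,0,100,-0.06,0,0,0,100,-0.1,0,0,0,100,-0.1,0,0,0,100]'

```text
time_s: 24.1
tcp_pos: [549.7, -91.7, 134.6]
eef_rot: [-0.04, 0.694, 0.041, 0.718]
ft_force: [1.1, -0.8, 0.6]
width: 85.5
```

Run:
```python
from h import *
S=ctrl.capture("side");W=ctrl.capture("wrist");cv2.imwrite("pics/s16.png",np.hstack([cv2.resize(W["img"],(400,300)),cv2.resize(S["img"][200:360,260:460],(400,300))])[:,:,::-1])
v,_=blob(cmask(S["img"],"blue"),(365,285)); p,r=fitlid([(S,v)]); print(v,p,r)
f,cx,cy,E=cam(W)
def fe(P):
    q=np.atleast_2d(P)@E[:3,:3].T+E[:3,3]; r=np.hypot(q[:,0],q[:,1]); th=np.arctan2(r,q[:,2]); return np.c_[cx+f*th*q[:,0]/r,cy+f*th*q[:,1]/r]
w,_=blob(cmask(W["img"],"blue"),(320,260))
z=least_squares(lambda q:hullc(fe(lid(np.r_[q,0])))-w,p[:2],diff_step=1e-3); print(w,z.x,z.fun)
s,M=st();print(s["tcp_pos"],s["width"],s["ft_force"],M[:,0],move([*z.x,26],np.radians(98)))
```

```text
[368.30737705 288.27254098] [558.66112899 -88.45438789   0.        ] [-3.96142354e-07 -5.61478203e-07]
[322.56309475 264.10302027] [558.23667866 -89.32706756] [-2.33243514e-06  1.19396066e-06]
[546.84102389 -90.86254025 130.67701808] 85.43189969920002 [-0.16201108  0.66600205  0.1186949 ] [ 0.02669829  0.0051082  -0.99963049] (array([0.105 , 0.    , 0.0087]), np.float64(-1.5022766783245052))
```

View pics/s16.png

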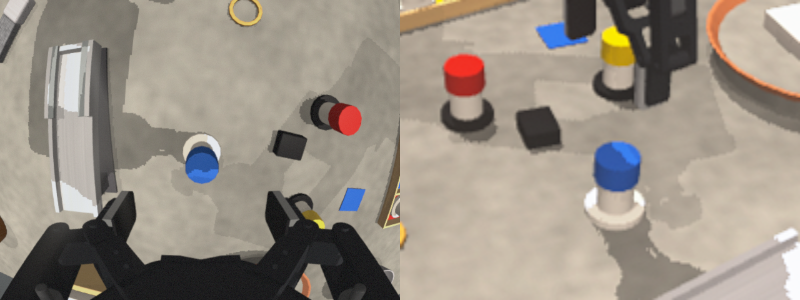

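The blue pot stands upright on the bench at (558,-89), white foot, and both cameras agree. Regripping it square.

Request:
play_rows --commands '[0.02,0,0.009,-1.5,100,0.05,0,0.009,-1.5,100,0.08,0,0.009,-1.5,100,0.105,0,0.009,-1.5,100,0.105,0,0.009,-1.5,100,0.105,0,0.009,-1.5,20,0.105,0,0.009,-1.5,20,0.105,0,0.009,-1.5,20,0.105,0,0.009,-1.5,20,0.105,0,0.009,-1.5,20,0.105,0,0.009,-1.5,20]' --grip_force 40

```text
time_s: 25.3
tcp_pos: [559.5, -89.5, 27.2]
eef_rot: [-0.048, 0.695, 0.05, 0.716]
ft_force: [-1.5, 2.1, 6.8]
width: 32.8
```

Request:
play_rows --commands '[-0.01,0,0,0,20,-0.04,0,0,0,20,-0.08,0,0,0,20,-0.12,0,0,0,20,-0.135,0,0,0,20,-0.135,0,0,0,20,-0.135,0,0,0,20]'

```text
time_s: 26.0
tcp_pos: [555.2, -90.0, 162.2]
eef_rot: [-0.048, 0.695, 0.05, 0.716]
ft_force: [-0.4, 0.4, -1.1]
width: 33.2
```

Run:
```python
from h import *
s,M=st();print(s["tcp_pos"],s["width"],s["ft_force"],M[:,0],move([554.3,271,162],np.radians(99)))
```

```text
[555.18356031 -90.0377197  162.192964  ] 33.176813427294576 [-0.38180825  0.42422638 -1.10211995] [ 0.02900691  0.00448085 -0.99956917] (array([0.0018, 0.3577, 0.0493]), np.float64(-1.0037268595185311))
```

Request:
play_rows --commands '[0.002,0.3577,0.049,-1,20,0.002,0.3577,0.049,-1,20,0.002,0.3577,0.049,-1,20,0.002,0.3577,0.049,-1,20,0.002,0.3577,0.049,-1,20,0.002,0.3577,0.049,-1,20,0.002,0.3577,0.049,-1,20,0.002,0.3577,0.049,-1,20,0.002,0.3577,0.049,-1,20,0.002,0.3577,0.049,-1,20,0.002,0.3577,0.049,-1,20,0.002,0.3577,0.049,-1,20]'

```text
time_s: 27.2
tcp_pos: [554.0, 269.2, 161.5]
eef_rot: [-0.054, 0.695, 0.055, 0.715]
ft_force: [-0.3, -0.9, -2.0]
width: 32.6
```

Run:
```python
from h import *
S=ctrl.capture("side");W=ctrl.capture("wrist");cv2.imwrite("pics/s17.png",np.hstack([cv2.resize(W["img"],(400,300)),cv2.resize(S["img"][80:240,200:400],(400,300))])[:,:,::-1])
s,M=st();print(s["tcp_pos"],s["width"],s["ft_force"],M[:,0],move([554.3,271,44],np.radians(99)))
```

```text
[554.15603812 269.73223822 161.80989824] 32.863762137852106 [ 0.45001109  0.32517537 -0.73873952] [ 0.02885566  0.00424777 -0.99957456] (array([ 0.1178,  0.0013, -0.0031]), np.float64(-0.10133639536667045))
```

View pics/s17.png

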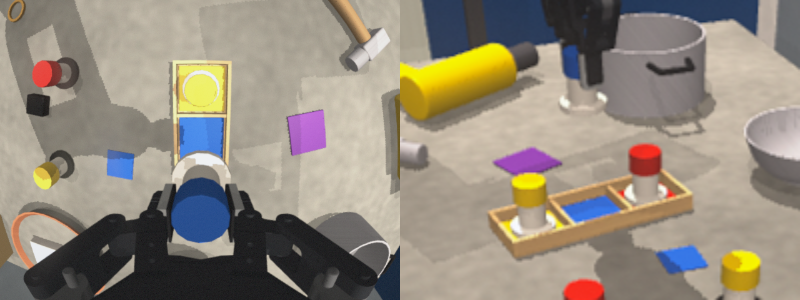

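Request:
play_rows --commands '[0.03,0.001,-0.001,0,20,0.06,0.001,-0.002,0,20,0.09,0.001,-0.003,0,20,0.11,0.001,-0.003,0,20,0.117,0.001,-0.003,0,20,0.117,0.001,-0.003,0,20,0.117,0.001,-0.003,0,20]'

```text
time_s: 28.0
tcp_pos: [555.4, 270.8, 45.8]
eef_rot: [-0.054, 0.694, 0.056, 0.716]
ft_force: [-0.6, 0.7, -1.1]
width: 32.9
```

Run:
```python
from h import *
S=ctrl.capture("side");cv2.imwrite("pics/s18.png",cv2.resize(S["img"][120:260,200:420],None,fx=3.5,fy=3.5)[:,:,::-1])
s,M=st();print(s["tcp_pos"],s["width"],s["ft_force"],move([554.3,271,35],np.radians(99)))
```

```text
[555.64927689 270.94903255  46.168306  ] 33.09915272721632 [ 0.35150871 -0.55599675 -1.26042919] (array([ 0.0111,  0.0003, -0.0017]), np.float64(-0.12085389479506045))
```

View pics/s18.png

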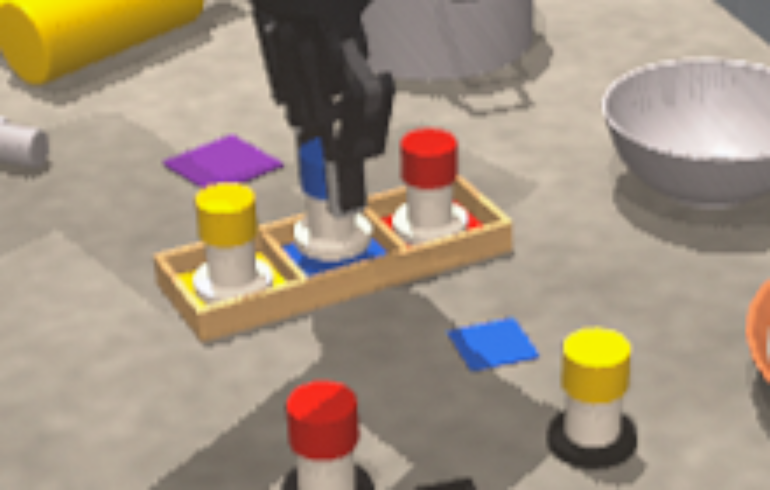

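The blue pot hangs upright over the middle blue bay, clear of its walls. Lowering it.

Request:
play_rows --commands '[0.004,0,-0.0015,0,20,0.007,0,-0.0015,0,20,0.009,0,-0.0015,0,20,0.0105,0,-0.0015,0,20,0.0105,0,-0.0015,0,20]'

```text
time_s: 28.55
tcp_pos: [554.2, 270.8, 35.3]
eef_rot: [-0.054, 0.694, 0.056, 0.716]
ft_force: [0.4, -0.9, -1.6]
width: 33.3
```

Request:
play_rows --commands '[0.001,0,0,0,20,0.0015,0,0,0,20]'

```text
time_s: 28.75
tcp_pos: [554.6, 270.9, 34.2]
eef_rot: [-0.054, 0.694, 0.056, 0.716]
ft_force: [-1.3, -0.9, 7.1]
width: 33.1
```

Request:
play_rows --commands '[0,0,0,0,45,0,0,0,0,55,0,0,0,0,65,0,0,0,0,65,-0.03,0,0,0,65,-0.06,0,-0.001,0,65,-0.1,0,-0.002,0,65,-0.14,0,-0.003,0,65,-0.14,0,-0.003,0,65]'

```text
time_s: 29.65
tcp_pos: [550.8, 271.1, 180.2]
eef_rot: [-0.053, 0.69, 0.057, 0.72]
ft_force: [0.7, 0.7, -0.1]
width: 55.6
```

Run:
```python
from h import *
S=ctrl.capture("side");T=ctrl.capture("top")
cv2.imwrite("pics/s19.png",S["img"][:,:,::-1]);cv2.imwrite("pics/t19.png",T["img"][:,:,::-1])
for c,b in [("red",(323,166)),("blue",(295,175)),("yellow",(264,182)),]:
    v,q=blob(cmask(S["img"],c),b); print(c,v,q,fitlid([(S,v)],7)[0])
for c,b in [("red",(292,240)),("yellow",(370,225))]:
    v,q=blob(cmask(S["img"],c),b); print("stale",c,fitlid([(S,v)],0)[0])
print(st()[0]["tcp_pos"],st()[0]["ft_force"])
```

```text
red [322.13559322 164.80508475] [315 157  16  17 236] [619.23539245 283.33723461   7.        ]
blue [293.6965812  172.63675214] [286 165  16  17 234] [554.19990451 272.71455089   7.        ]
yellow [264.17777778 185.45555556] [258 182  15   8  90] [485.63127304 244.43209971   7.        ]
stale red [487.7752088   65.76490463   0.        ]
stale yellow [629.10407646  61.99404795   0.        ]
[547.93325897 270.00879711 175.33138577] [-0.96587219 -0.43606162 -0.70825876]
```

View pics/s19.png

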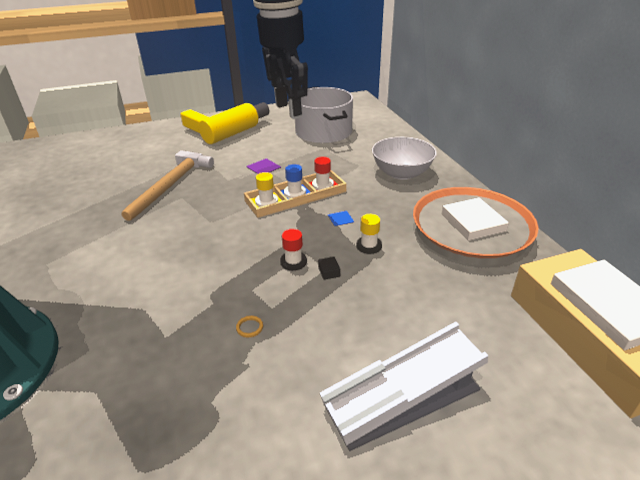

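View pics/t19.png

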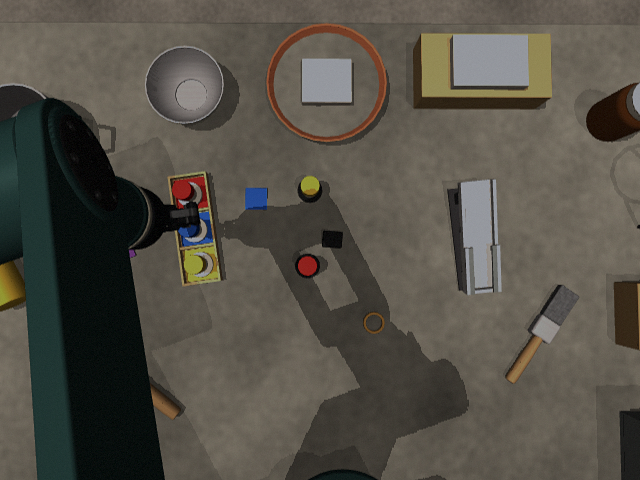

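Run:
```python
import cv2
a=cv2.imread("pics/s19.png"); cv2.imwrite("pics/s20.png",cv2.resize(a[145:225,235:360],None,fx=6,fy=6,interpolation=2))
```

```text
(no output)
```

View pics/s20.png

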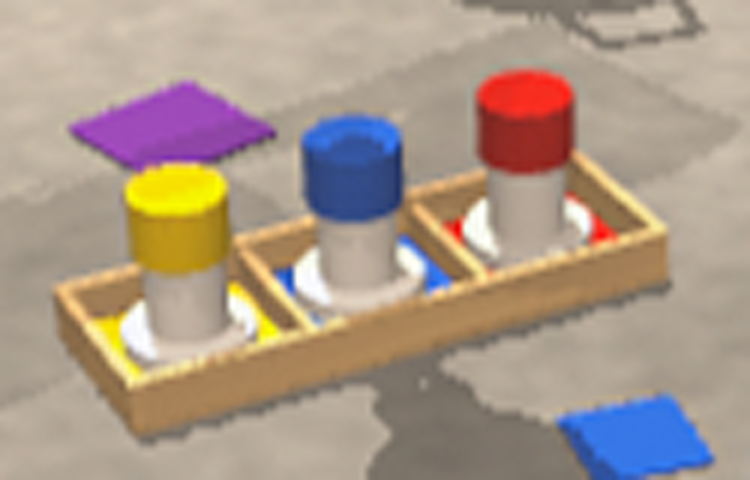

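The enlarged crop shows all three white-footed pots upright in bays of their own colour, with the gripper well clear.

```bash
python3 -c "
from plant import ctrl
print(ctrl.finish_job())"
```

```text
the job is handed in; nothing more can be done
None
```

The job is handed in at about 30 s of the 90 s allowed: all three white-footed pots stand in the caddy, each on the pad matching its lid.

- **Red and yellow:** I gripped each by the lid, lowered it until the floor contact showed on the wrist (5–7 N), then let go.
- **Blue:** I drew it about 93 mm up the slide until its foot was past the lips, then lifted it out. It came out still leaning, so I set it on the bare bench first. I pressed it down lightly there (up to 14.5 N), let it go, found it upright, regripped it and placed it in the middle bay.

**Last checks:**
- The side picture shows the three pots upright inside their bays and the gripper clear of everything.
- The lid fits put red and blue within about 3 mm of their pad centres.
- The two black-footed pots measure within about 2 mm of where they started, which is as good as the calibration.

**Disagreement:** the last lid fit for yellow was about 16 mm off, because the colour mask caught only the lid's top face. I took its place from the pictures and the release position instead, and both show it centred in its bay. The tool also drifted to about 2° off vertical over the moves, with no visible effect on the placing.

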